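# Set out the graphite forming plugs in order of size

## Task

Set the four graphite forming plugs out in order of thickness on the board: one upright and centred on each metal disc, the thinnest at the end marked by the brass nozzle and growing to the thickest at the end marked by the hex nut. Graphite is brittle, so let none of them topple, and leave the rubber stopper, the dropper bottle and the crucible where they stand.

Things in the scene. Friction and masses are not known exactly. Their poses are not given: they have to be found in the camera images.
- plug_a: Thinnest of four loose forming plugs: an upright dark graphite cylinder 26 mm in diameter and 36 mm tall, standing on its flat foot; on top of it a brass neck (15 mm diameter, 8 mm tall) and a wooden grip (round, 20 mm diameter, from 44 to 74 mm above the foot, which is the top). Origin at the centre of the underside, z up; round, so its yaw means nothing. 60 g, give or take.
- plug_b: Second thinnest of four loose forming plugs: an upright dark graphite cylinder 36 mm in diameter and 44 mm tall, standing on its flat foot; on top of it a brass neck (15 mm diameter, 8 mm tall) and a wooden grip (round, 20 mm diameter, from 52 to 82 mm above the foot, which is the top). Origin at the centre of the underside, z up; round, so its yaw means nothing. 100 g, give or take.
- plug_c: Second thickest of four loose forming plugs: an upright dark graphite cylinder 46 mm in diameter and 52 mm tall, standing on its flat foot; on top of it a brass neck (15 mm diameter, 8 mm tall) and a wooden grip (round, 20 mm diameter, from 60 to 90 mm above the foot, which is the top). Origin at the centre of the underside, z up; round, so its yaw means nothing. 170 g, give or take.
- plug_d: Thickest of four loose forming plugs: an upright dark graphite cylinder 56 mm in diameter and 60 mm tall, standing on its flat foot; on top of it a brass neck (15 mm diameter, 8 mm tall) and a wooden grip (round, 20 mm diameter, from 68 to 98 mm above the foot, which is the top). Origin at the centre of the underside, z up; round, so its yaw means nothing. 250 g, give or take.
- order_board: Fixed dark brown wooden board flat on the bench, 80 x 346 x 15 mm (x, y, z), with four equal bright metal discs (60 mm diameter) let in flush with its top in a row along its y axis. Origin: centre of its underside; y along the row, z up. The disc centres lie at x = 0, y = -108, -36, +36 and +108 mm in its frame. Only the nozzle and the nut tell the ends apart.
- brass_nozzle: Slim brass burner nozzle, 18 x 15 x 40 mm, standing fixed on the board just beyond one end of the row of discs, on the row's line, 158 mm from the board's centre; at either end (y = -158 or +158 mm in the board's frame) from start to start. It marks the thin end. Origin at the centre of its underside, z up.
- hex_nut: Flat grey hex nut, 22 x 19 x 9 mm, fixed on the board at the other end of the row, 158 mm from the board's centre. It marks the thick end. Origin at the centre of its underside, z up.
- rubber_stopper: Bystander: loose black rubber stopper, 29 mm diameter, 28 mm tall, standing among the plugs. Origin at the centre of its underside, z up.
- dropper_bottle: Bystander: loose brown glass dropper bottle with a black top, 33 x 34 x 102 mm, standing well to the left of the board. Origin at the centre of its underside, z up.
- crucible: Bystander: loose pale crucible, 50 mm diameter, 42 mm tall, standing a little to the left of the board. Origin at the centre of its underside, z up.
Things that resemble listed ones, but are neither listed nor needed, are in the scene too. What is shaped like the plug_a but orange, purple or red is not meant.

How it is judged (in metres and radians):
At the end, for the whole second after the job is handed in: The four plugs stand released and at rest on the board, upright within 0.1 rad, foot within 4 mm of its top, each within 12 mm along and across the row of a disc's centre, in order of diameter: thinnest on the disc next to the nozzle, thickest next to the nut (((y of brass_nozzle in the frame of order_board below 0 m and y of plug_a in the frame of order_board between -0.12 and -0.096 m and y of plug_b in the frame of order_board between -0.048 and -0.024 m and y of plug_c in the frame of order_board between 0.024 and 0.048 m and y of plug_d in the frame of order_board between 0.096 and 0.12 m) or (y of brass_nozzle in the frame of order_board above 0 m and y of plug_a in the frame of order_board between 0.096 and 0.12 m and y of plug_b in the frame of order_board between 0.024 and 0.048 m and y of plug_c in the frame of order_board between -0.048 and -0.024 m and y of plug_d in the frame of order_board between -0.12 and -0.096 m)) and x of plug_a in the frame of order_board between -0.012 and 0.012 m and z of plug_a in the frame of order_board between 0.011 and 0.019 m and angle between each of plug_a, plug_b, plug_c, plug_d's own z axis and vertical below 0.1 rad and linear speed of each of plug_a, plug_b, plug_c, plug_d below 0.02 m/s and angular speed of each of plug_a, plug_b, plug_c, plug_d below 0.3 rad/s and x of plug_b in the frame of order_board between -0.012 and 0.012 m and z of plug_b in the frame of order_board between 0.011 and 0.019 m and x of plug_c in the frame of order_board between -0.012 and 0.012 m and z of plug_c in the frame of order_board between 0.011 and 0.019 m and x of plug_d in the frame of order_board between -0.012 and 0.012 m and z of plug_d in the frame of order_board between 0.011 and 0.019 m); the robot touches nothing.
It fails at once if the rubber stopper is pushed more than 30 mm from where it stood, or tipped (distance of rubber_stopper from where it was at the start of the episode above 0.03 m or angle between rubber_stopper's own z axis and vertical above 0.5 rad).
It fails at once if the dropper bottle is pushed more than 30 mm from where it stood, or tipped (distance of dropper_bottle from where it was at the start of the episode above 0.03 m or angle between dropper_bottle's own z axis and vertical above 0.5 rad).
It fails at once if the crucible is pushed more than 30 mm from where it stood, or tipped (distance of crucible from where it was at the start of the episode above 0.03 m or angle between crucible's own z axis and vertical above 0.5 rad).
It fails at once if a plug topples (leans more than 1 rad) (angle between any of plug_a, plug_b, plug_c, plug_d's own z axis and vertical above 1 rad).
It also fails if it takes over 96 s, if anything falls off the work surface, if the arm or the gripper's body presses on something with over 40 N, if the wrist force passes 120 N, or if a joint passes its speed limit or range.

## Robot

A 6-joint arm with a two-finger parallel gripper is mounted at the origin on a cart in front of the work surface, level with it; the furniture and walls round the work are solid. World frame = base frame: x ahead of the robot, y to its left, z up, the work surface at z = 0. Lengths are in mm, angles in rad, forces in N, time in s.
With the tool pointing down it reaches from about 325 to 850 mm from the base axis. Payload 15.5 kg.
Tool frame: the origin (TCP) lies midway between the tips of the shut fingers; the grasp point (between the pads) lies behind it (r.tcp_to_grasp is the z of the grasp point in the tool frame, in mm); z points along the fingers, y is the line along which they close (so a half turn about z gives the same grasp; the last joint's range is limited). The gripper opens to 91 mm and grips with 3 to 60 N. Pads are 32 mm wide; open, the fingers measure 118 mm over their backs; the gripper's body (76 mm by 178 mm) begins 60 mm behind the grasp point.
Start: joints at [1.125, 0.494, 1.345, -0, 1.302, -0.096], TCP at [214.776, 586.939, 213.915] pointing down, gripper open.
Joint ranges: [-2.91, 2.91], [-0.82, 2.16], [0.22, 2.67], [-1.22, 4.37], [0.12, 2.79], [-3.08, 3.08]. Speed limits (rad/s): [1.89, 1.89, 2.57, 3.01, 3.01, 3.01].

## Interface

Orientations are given as a 3x3 rotation matrix whose columns are the frame's x, y, z axes.
In Python, from plant import r gives the robot as it stands.
- The arm moves only by the tool send_rows, never from a script. Its argument "increments" is a list of rows, each a list of 7 numbers: the shift along the tool's x, y, z in cm, then the turn, a rotation vector about the tool's x, y, z in rad, then the opening, from 0 (shut) to 1 (fully open). A call has 1 to 12 rows; each row shifts and turns the commanded pose from where the row before left it, along the tool's axes as they then stand; what a row does not reach is not made up. A row lasts 1/12 s, in which the tool goes at most 41.7 mm and 7.16 degrees, less where a joint would pass 70% of its speed; a pose out of reach is approached as far as the arm can. A call is refused whole if a number of a shift passes 4.17 or a number of a turn 0.125, either way. A call with a gripper value outside its range is refused whole. The fingers move at their own pace and stop on an object; the grip force is fixed at half the most. Time passes only in rows, so rows that do not move let the fingers close. It gives the time, the measured TCP pose, the force, the opening and the grip force at its end, in the units of the state.
- r.state(): the state, without advancing time (a new reading comes with each control period).
- r.grab_frame(name): name is "side" or "top" or "wrist"; returns a dict with "img" (480x640x3 uint8, red, green, blue), "mtx" (3x3 intrinsics, pixels), "dist_coeffs" ([k1, k2, p1, p2, k3] as OpenCV has them; the pictures are not rectified), "R" (3x3) and "t" (3): a world point X has camera coordinates R X + t. Camera axes: x right, y down, z forward; pixel columns grow to the right and rows downward; lengths in mm; the calibration is good to about 2 mm. A picture is of the moment at which its call begins. There is no depth.
- r.finish_job(): hands the job in; it is judged then, once.
The state is a dict: "clock": time; "qpos": joint angles; "dq": joint speeds; "tau": joint torques, N m; "tool_pos": TCP position; "tool_rot": TCP orientation; "wrist_force": force on the tool from outside, world axes, zero at the start; "torque": the same for the moment, N m; "width": opening from 0.0 (shut) to 1.0 (fully open); "grip_force": force on a finger pad.
Only numpy, scipy, OpenCV 4.12 (cv2) and the standard library are available. Lean on these libraries where they do the work, as an engineer would, in place of code of your own. Each camera call takes 0.05 s, during which the arm holds its last target. There are 200 camera calls.

## Working session

There is one attempt and no reset: what is moved stays moved. The work goes in short steps, Python scripts to look and compute and a tool call to move; the robot and the scene stay as the last step left them, time stands still between calls to the robot, and variables do not carry over. Pictures are saved under pics/ and viewed, at most 14 in all, crops included, and the job is handed in when it is done.

Besides the shell and the picture viewer there is one more tool, called after "Request:" by a JSON object that holds its "op" and its "data", one argument or row to a line. send_rows: Moves the arm, as the interface text tells. Its arguments: {"type":"object","properties":{"increments":{"type":"array","items":{"type":"array","items":{"type":"number"}}}},"required":["increments"]}

```bash
mkdir -p pics; ls; python3 - <<'E'
from plant import r
import cv2
for n in ("top","side"):
    f=r.grab_frame(n); cv2.imwrite(f"pics/{n}0.png",f["img"][:,:,::-1]); print(n,f["mtx"],f["dist_coeffs"],f["R"],f["t"])
s=r.state(); print(s["tool_rot"],s["clock"],r.tcp_to_grasp)
E
```

```text
pics
top [[595.77330897   0.         326.70275278]
 [  0.         595.77330897 244.67271978]
 [  0.           0.           1.        ]] [-0.07833839  0.          0.          0.          0.        ] [[-0.00465299 -0.99998507  0.00286606]
 [-0.99842679  0.00448555 -0.05589121]
 [ 0.05587752 -0.00312161 -0.99843275]] [  17.565214    513.34329242 1146.75594037]
side [[574.40079397   0.         320.382669  ]
 [  0.         574.40079397 244.16410236]
 [  0.           0.           1.        ]] [-0.01618846  0.          0.          0.          0.        ] [[-9.99369642e-01  3.54925078e-02 -7.74465322e-04]
 [ 1.55558817e-02  4.18192112e-01 -9.08225397e-01]
 [-3.19113217e-02 -9.07664938e-01 -4.18480619e-01]] [ 503.98059653   27.48827084 1097.85730554]
[[-9.39114230e-01  3.43604774e-01 -4.72330000e-04]
 [ 3.43605087e-01  9.39113662e-01 -1.03641016e-03]
 [ 8.74560776e-05 -1.13560252e-03 -9.99999351e-01]] 0.1 -18.8
```

View pics/top0.png

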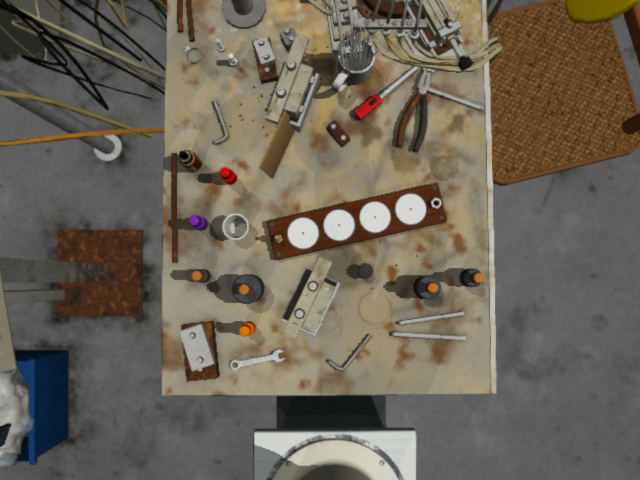

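View pics/side0.png

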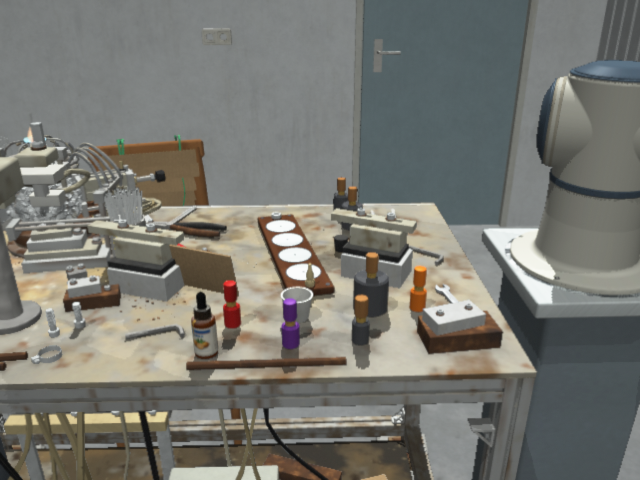

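The top view shows the nozzle at the left end of the row (278,240) and the nut at the right (436,203). The four plugs have brown grips at about (200,276), (245,290), (428,290) and (472,278). The stopper is at (362,271), and the orange, purple and red decoys are at (247,328), (197,222) and (228,175).

```bash
cat > h.py <<'E'
import cv2, numpy as np
from plant import r
def ray(f,u,v,z):
    p=cv2.undistortPoints(np.array([[[u,v]]],float),f["mtx"],np.array(f["dist_coeffs"]))[0,0]
    R=np.array(f["R"]);d=R.T@np.array([p[0],p[1],1]);c=-R.T@np.array(f["t"])
    return c+d*(z-c[2])/d[2]
def blobs(m,amin):
    n,l,s,c=cv2.connectedComponentsWithStats(m.astype(np.uint8))
    return [(c[i],s[i]) for i in range(1,n) if s[i][4]>=amin]
E
python3 - <<'E'
from h import *
f=r.grab_frame("top");im=f["img"];hsv=cv2.cvtColor(im,cv2.COLOR_RGB2HSV)
m=cv2.inRange(im,(225,225,225),(255,255,255))
for c,s in blobs(m,300): print("white",c.round(1),s,ray(f,*c,15).round(1))
h,sa,v=cv2.split(hsv)
m=(h>=5)&(h<=18)&(sa>140)&(v>120); m[:260]=0;m[:,:165]=0;m[300:]=0;m[:,490:]=0
for c,s in blobs(m,25):
    print("grip",c.round(1),s,hsv[int(c[1]),int(c[0])],[ray(f,*c,z).round(1)[:2] for z in (74,82,90,98)])
big=cv2.resize(im[255:345,180:500],None,fx=2.5,fy=2.5,interpolation=cv2.INTER_CUBIC)
g=r.grab_frame("side")["img"]
b2=cv2.resize(g[170:350,320:450],None,fx=2,fy=2,interpolation=cv2.INTER_CUBIC)
o=np.zeros((590,800,3),np.uint8);o[:225]=big;o[228:588,:260]=b2
cv2.imwrite("pics/c1.png",o[:,:,::-1])
E
```

```text
grip [391.9 272.6] [389 267   7  12  51] [ 13 171 122] [array([ 457.8, -104.8]), array([ 457.8, -103.9]), array([ 457.7, -103. ]), array([ 457.6, -102.1])]
grip [196.2 275.3] [192 271  10  10  78] [ 15 193 176] [array([454.4, 256.9]), array([454.3, 255.2]), array([454.3, 253.5]), array([454.2, 251.7])]
grip [478.3 277.4] [474 273  10  10  73] [ 15 195 182] [array([ 448.1, -265.4]), array([ 448.1, -263.3]), array([ 448.1, -261.2]), array([ 448.1, -259.2])]
grip [432.6 287.3] [428 283  10  10  74] [ 15 191 179] [array([ 430.3, -179.9]), array([ 430.4, -178.4]), array([ 430.6, -177. ]), array([ 430.7, -175.5])]
grip [243.6 289.1] [239 285  10  10  78] [ 15 195 174] [array([428.7, 169.1]), array([428.9, 168. ]), array([429. , 166.9]), array([429.2, 165.8])]
```

View pics/c1.png

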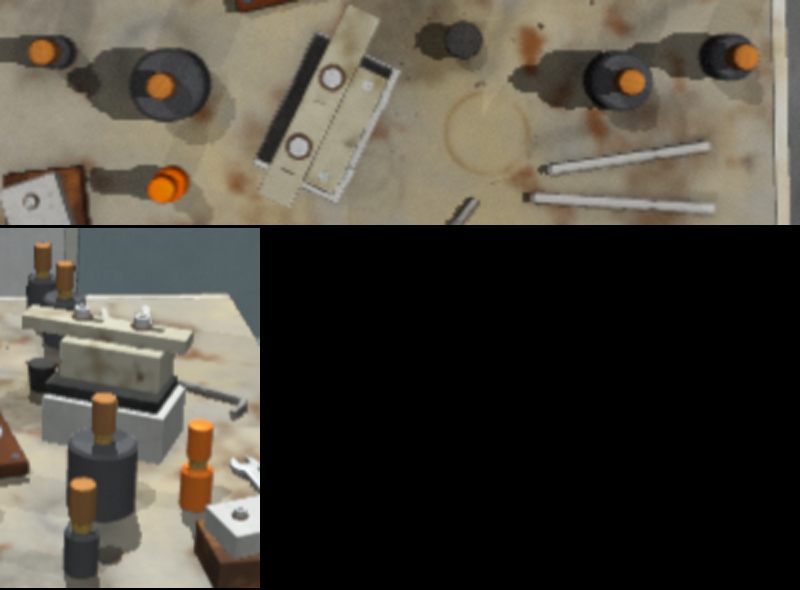

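The brown grips identify the plugs, from left to right: a, d, c, b. The orange one is a decoy. Next I need the discs.

```bash
cat >> h.py <<'E'
def delta(x,y,z,yaw=None):
    s=r.state();T=np.array(s["tool_rot"]);p=np.array(s["tool_pos"])
    print("t",s["clock"],"tcp",p.round(1),"yaw",round(np.arctan2(T[1,1],T[0,1]),3),"tilt",T[:2,2].round(4),"w",round(s["width"],3),"grip",round(float(np.max(s["grip_force"])),1))
    print("tool-frame cm now",(T.T@(np.array([x,y,z])-p)/10).round(2))
    if yaw is not None:
        c,n=np.cos(yaw),np.sin(yaw)
        A=np.array([[-n,c,0],[c,n,0],[0,0,-1]]).T
        print("in target frame cm",(A.T@(np.array([x,y,z])-p)/10).round(2))
E
python3 - <<'E'
from h import *
f=r.grab_frame("top");im=f["img"]
m=(im.min(2)>200); m[:180]=0;m[260:]=0;m[:,:280]=0;m[:,440:]=0
P=[]
for c,s in blobs(m,300):
    p=ray(f,*c,15);P.append(p);print(c.round(1),s,p.round(1))
P=np.array(sorted(P,key=lambda p:-p[1]));print(np.linalg.norm(np.diff(P,axis=0),axis=1))
d=P[-1]-P[0];print("row ang",np.arctan2(d[0],-d[1]))
delta(454.4,256.9,150,np.arctan2(d[0],-d[1]))
E
```

```text
[410.4 208.8] [396 195  29  29 647] [ 583.1 -149.    15. ]
[374.8 216.7] [361 203  29  29 649] [567.7 -79.   15. ]
[338.8 224.7] [325 211  29  29 646] [552.3  -8.6  15. ]
[302.8 232.8] [289 219  29  29 650] [536.7  61.7  15. ]
[71.96084201 72.05947205 71.69724748]
row ang 0.21676243901375178
t 0.25 tcp [214.7 586.8 213.7] yaw 1.22 tilt [-0.0002 -0.0005] w 0.999 grip 0.0
tool-frame cm now [-33.85 -22.74   6.38]
in target frame cm [-37.37  16.32   6.37]
```

Request:
{"op": "send_rows", "data": {
  "increments": [
    [0, 0, 0, 0, 0, 0.1, 1],
    [0, 0, 0, 0, 0, 0.1, 1],
    [0, 0, 0, 0, 0, 0.1, 1],
    [0, 0, 0, 0, 0, 0.1, 1],
    [0, 0, 0, 0, 0, 0.1, 1],
    [0, 0, 0, 0, 0, 0.1, 1],
    [0, 0, 0, 0, 0, 0.1, 1],
    [0, 0, 0, 0, 0, 0.1, 1],
    [0, 0, 0, 0, 0, 0.1, 1],
    [0, 0, 0, 0, 0, 0.1, 1]
  ]
}}

```text
clock: 1.08
tool_pos: [214.8, 586.9, 213.8]
tool_rot: [[-0.213, 0.977, -0.0], [0.977, 0.213, -0.0], [-0.0, -0.0, -1.0]]
wrist_force: [0.7, -0.4, 0.3]
width: 0.998
grip_force: 0.0
```

Request:
{"op": "send_rows", "data": {
  "increments": [
    [-3.1, 1.36, 0.4, 0, 0, 0, 0.6],
    [-3.1, 1.36, 0.4, 0, 0, 0, 0.6],
    [-3.1, 1.36, 0.4, 0, 0, 0, 0.6],
    [-3.1, 1.36, 0.4, 0, 0, 0, 0.6],
    [-3.1, 1.36, 0.4, 0, 0, 0, 0.6],
    [-3.1, 1.36, 0.4, 0, 0, 0, 0.6],
    [-3.1, 1.36, 0.4, 0, 0, 0, 0.6],
    [-3.1, 1.36, 0.4, 0, 0, 0, 0.6],
    [-3.1, 1.36, 0.4, 0, 0, 0, 0.6],
    [-3.1, 1.36, 0.4, 0, 0, 0, 0.6],
    [-3.1, 1.36, 0.4, 0, 0, 0, 0.6],
    [-3.1, 1.36, 0.4, 0, 0, 0, 0.6]
  ]
}}

```text
clock: 2.08
tool_pos: [456.0, 258.1, 165.8]
tool_rot: [[-0.218, 0.976, 0.0], [0.976, 0.218, 0.0], [0.0, 0.0, -1.0]]
wrist_force: [1.0, 1.0, -0.2]
width: 0.603
grip_force: 0.0
```

Request:
{"op": "send_rows", "data": {
  "increments": [
    [0, 0, 0, 0, 0, 0, 0.6],
    [0, 0, 0, 0, 0, 0, 0.6],
    [0, 0, 0, 0, 0, 0, 0.6]
  ]
}}

```text
clock: 2.33
tool_pos: [455.0, 259.6, 165.9]
tool_rot: [[-0.218, 0.976, -0.0], [0.976, 0.218, 0.0], [0.0, -0.0, -1.0]]
wrist_force: [0.5, 0.2, 0.3]
width: 0.6
grip_force: 0.0
```

```bash
python3 - <<'E'
from h import *
delta(454.4,256.9,41,0.217)
f=r.grab_frame("wrist");cv2.imwrite("pics/w1.png",f["img"][:,:,::-1])
E
```

```text
t 2.3333 tcp [455.  259.6 165.9] yaw 0.219 tilt [-0.0003  0.0001] w 0.6 grip 0.0
tool-frame cm now [-0.26 -0.11 12.49]
in target frame cm [-0.25 -0.12 12.49]
```

View pics/w1.png

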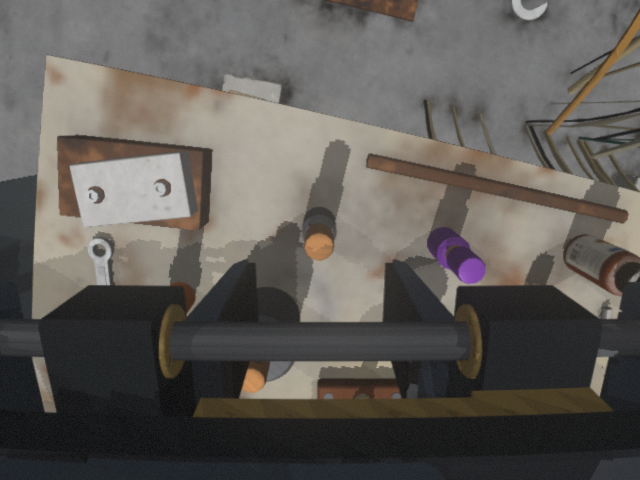

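The wrist view shows plug a's grip top at about (319,246), between the fingers. Purple decoy is at (460,258), and plug d is partly hidden at (255,375).

```bash
cat >> h.py <<'E'
def grip(z,near=None,v0=0,cam="wrist"):
    f=r.grab_frame(cam);h,s,v=cv2.split(cv2.cvtColor(f["img"],cv2.COLOR_RGB2HSV))
    m=(h>=5)&(h<=18)&(s>140)&(v>120)
    for c,st in blobs(m,60):
        p=ray(f,*c,z)
        if near is None or np.hypot(*(p[:2]-near))<35: print("grip",c.round(1),st,p.round(1))
E
python3 - <<'E'
from h import *
grip(74,(454.4,256.9))
E
python3 - <<'E'
from h import *
grip(74)
f=r.grab_frame("wrist");print(cv2.cvtColor(f["img"],cv2.COLOR_RGB2HSV)[246,319],ray(f,319,246,74))
E
```

```text
grip [620.8  47.3] [591  15  49  74 426] [607.  418.2  74. ]
[ 15 132 185] [456.36329091 256.5047476   74.        ]
```

Request:
{"op": "send_rows", "data": {
  "increments": [
    [-0.3, 0, 2, 0, 0, 0, 0.6],
    [0, 0, 3, 0, 0, 0, 0.6],
    [0, 0, 3, 0, 0, 0, 0.6],
    [0, 0, 2.5, 0, 0, 0, 0.6],
    [0, 0, 1.5, 0, 0, 0, 0.6],
    [0, 0, 0.5, 0, 0, 0, 0.6],
    [0, 0, 0, 0, 0, 0, 0.5],
    [0, 0, 0, 0, 0, 0, 0.3],
    [0, 0, 0, 0, 0, 0, 0.15],
    [0, 0, 0, 0, 0, 0, 0],
    [0, 0, 0, 0, 0, 0, 0],
    [0, 0, 0, 0, 0, 0, 0]
  ]
}}

```text
clock: 3.53
tool_pos: [456.2, 256.7, 41.6]
tool_rot: [[-0.218, 0.976, 0.001], [0.976, 0.218, 0.0], [0.0, 0.001, -1.0]]
wrist_force: [-0.8, 0.9, 6.9]
width: 0.211
grip_force: 30.0
```

```bash
sed -i 's/s>140/s>110/' h.py; python3 - <<'E'
from h import *
delta(536.7,61.7,150,0.217)
E
```

```text
t 3.5333 tcp [456.2 256.7  41.6] yaw 0.22 tilt [0.0011 0.0005] w 0.211 grip 30.0
tool-frame cm now [-20.79   3.61 -10.84]
in target frame cm [-20.78   3.66 -10.84]
```

Request:
{"op": "send_rows", "data": {
  "increments": [
    [0, 0, -1, 0, 0, 0, 0],
    [0, 0, -2, 0, 0, 0, 0],
    [0, 0, -3, 0, 0, 0, 0],
    [0, 0, -3, 0, 0, 0, 0],
    [0, 0, -2, 0, 0, 0, 0],
    [-1.8, 0.36, 0, 0, 0, 0, 0],
    [-3, 0.5, 0, 0, 0, 0, 0],
    [-3, 0.5, 0, 0, 0, 0, 0],
    [-3, 0.6, 0, 0, 0, 0, 0],
    [-3, 0.6, 0, 0, 0, 0, 0],
    [-3, 0.6, 0, 0, 0, 0, 0],
    [-2, 0.3, 0, 0, 0, 0, 0]
  ]
}}

```text
clock: 4.53
tool_pos: [531.7, 78.3, 151.9]
tool_rot: [[-0.217, 0.976, 0.001], [0.976, 0.217, -0.0], [-0.001, 0.001, -1.0]]
wrist_force: [-0.2, 0.3, -0.3]
width: 0.207
grip_force: 30.0
```

Request:
{"op": "send_rows", "data": {
  "increments": [
    [-1.5, 0.1, 0, 0, 0, 0, 0],
    [-0.5, 0, 0, 0, 0, 0, 0],
    [0, 0, 0, 0, 0, 0, 0],
    [0, 0, 0, 0, 0, 0, 0]
  ]
}}

```text
clock: 4.87
tool_pos: [535.7, 61.8, 151.3]
tool_rot: [[-0.218, 0.976, -0.0], [0.976, 0.218, 0.0], [0.0, -0.0, -1.0]]
wrist_force: [0.1, -0.2, -1.3]
width: 0.214
grip_force: 30.0
```

```bash
python3 - <<'E'
from h import *
delta(536.7,61.7,57,0.217)
f=r.grab_frame("wrist");cv2.imwrite("pics/w2.png",f["img"][:,:,::-1])
E
```

```text
t 4.8667 tcp [535.7  61.8 151.3] yaw 0.22 tilt [-0.0001  0.0002] w 0.214 grip 30.0
tool-frame cm now [-0.03  0.1   9.43]
in target frame cm [-0.03  0.1   9.43]
```

View pics/w2.png

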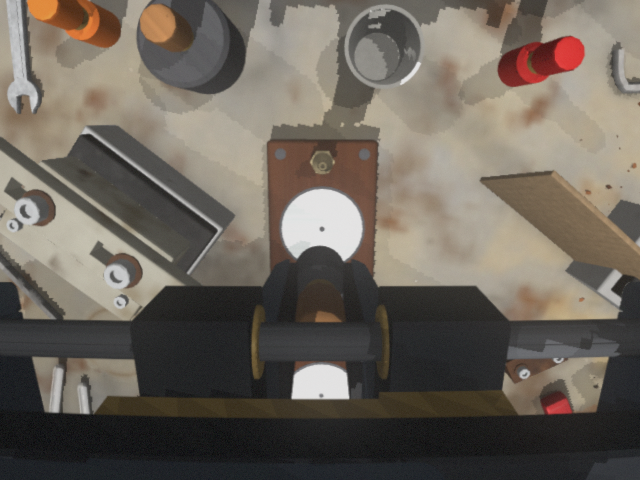

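The wrist view shows plug a held upright, the first disc at (322,226) and the nozzle at (322,161). Lowering.

```bash
python3 - <<'E'
from h import *
f=r.grab_frame("wrist");print(ray(f,322,227,15))
E
```

```text
[538.90798947  60.69145419  15.        ]
```

Request:
{"op": "send_rows", "data": {
  "increments": [
    [0, 0.1, 1, 0, 0, 0, 0],
    [0, 0, 2.5, 0, 0, 0, 0],
    [0, 0, 2.5, 0, 0, 0, 0],
    [0, 0, 1.5, 0, 0, 0, 0],
    [0, 0, 0.8, 0, 0, 0, 0],
    [0, 0, 0.4, 0, 0, 0, 0],
    [0, 0, 0.3, 0, 0, 0, 0],
    [0, 0, 0.2, 0, 0, 0, 0],
    [0, 0, 0.1, 0, 0, 0, 0],
    [0, 0, 0, 0, 0, 0, 0]
  ]
}}

```text
clock: 5.8
tool_pos: [537.3, 61.6, 58.4]
tool_rot: [[-0.218, 0.976, 0.001], [0.976, 0.218, -0.0], [-0.0, 0.001, -1.0]]
wrist_force: [-0.1, 0.3, -0.8]
width: 0.215
grip_force: 30.0
```

Request:
{"op": "send_rows", "data": {
  "increments": [
    [0, 0, 0.1, 0, 0, 0, 0],
    [0, 0, 0.1, 0, 0, 0, 0],
    [0, 0, 0, 0, 0, 0, 0]
  ]
}}

```text
clock: 6.05
tool_pos: [537.4, 61.6, 56.6]
tool_rot: [[-0.218, 0.976, 0.001], [0.976, 0.218, -0.0], [-0.0, 0.001, -1.0]]
wrist_force: [-0.8, -0.2, 7.1]
width: 0.208
grip_force: 30.0
```

Request:
{"op": "send_rows", "data": {
  "increments": [
    [0, 0, 0, 0, 0, 0, 0.3],
    [0, 0, 0, 0, 0, 0, 0.5],
    [0, 0, 0, 0, 0, 0, 0.6],
    [0, 0, 0, 0, 0, 0, 0.6],
    [0, 0, -1, 0, 0, 0, 0.6],
    [0, 0, -2.5, 0, 0, 0, 0.6],
    [0, 0, -3, 0, 0, 0, 0.6],
    [0, 0, -3, 0, 0, 0, 0.6],
    [0, 0, -2, 0, 0, 0, 0.6],
    [0, 0, 0, 0, 0, 0, 0.6]
  ]
}}

```text
clock: 6.88
tool_pos: [539.1, 61.6, 175.7]
tool_rot: [[-0.218, 0.976, 0.007], [0.976, 0.218, 0.0], [-0.001, 0.007, -1.0]]
wrist_force: [1.3, -0.0, 0.7]
width: 0.597
grip_force: 0.0
```

```bash
python3 - <<'E'
from h import *
delta(430,165.8,170,0.217)
grip(89,(537,61)); grip(98,(430,166))
E
```

```text
t 6.8833 tcp [539.1  61.6 175.7] yaw 0.22 tilt [0.0067 0.    ] w 0.597 grip 0.0
tool-frame cm now [12.55 -8.37  0.5 ]
in target frame cm [12.52 -8.41  0.57]
grip [315.7 243.2] [302 230  28  28 581] [538.6  60.6  89. ]
grip [166.9  30.7] [151  13  33  36 896] [431.7 163.4  98. ]
```

Request:
{"op": "send_rows", "data": {
  "increments": [
    [2, -1.4, 0, 0, 0, 0, 0.6],
    [3, -2, 0, 0, 0, 0, 0.6],
    [3, -2, 0, 0, 0, 0, 0.6],
    [3, -2, 0, 0, 0, 0, 0.6],
    [1.5, -1, 0, 0, 0, 0, 0.6],
    [0, 0, 0, 0, 0, 0, 0.6],
    [0, 0, 0, 0, 0, 0, 0.6],
    [0, 0, 0, 0, 0, 0, 0.6]
  ]
}}

```text
clock: 7.65
tool_pos: [427.9, 165.0, 170.5]
tool_rot: [[-0.219, 0.976, -0.001], [0.976, 0.219, -0.0], [-0.0, -0.001, -1.0]]
wrist_force: [-0.0, 0.1, -1.1]
width: 0.602
grip_force: 0.0
```

```bash
python3 - <<'E'
from h import *
delta(430,165.8,64,0.217)
grip(98,(430,166))
E
```

```text
t 7.65 tcp [427.9 165.  170.5] yaw 0.22 tilt [-0.0005 -0.0003] w 0.602 grip 0.0
tool-frame cm now [ 0.03  0.23 10.65]
in target frame cm [ 0.03  0.22 10.65]
grip [322.5 250.7] [308 237  30  28 665] [431.1 164.1  98. ]
```

Request:
{"op": "send_rows", "data": {
  "increments": [
    [-0.1, 0.25, 2, 0, 0, 0, 0.6],
    [0, 0, 3, 0, 0, 0, 0.6],
    [0, 0, 3, 0, 0, 0, 0.6],
    [0, 0, 1.5, 0, 0, 0, 0.6],
    [0, 0, 0.8, 0, 0, 0, 0.6],
    [0, 0, 0.3, 0, 0, 0, 0.6],
    [0, 0, 0, 0, 0, 0, 0.5],
    [0, 0, 0, 0, 0, 0, 0.3],
    [0, 0, 0, 0, 0, 0, 0.15],
    [0, 0, 0, 0, 0, 0, 0],
    [0, 0, 0, 0, 0, 0, 0],
    [0, 0, 0, 0, 0, 0, 0]
  ]
}}

```text
clock: 8.7
tool_pos: [430.5, 164.9, 65.3]
tool_rot: [[-0.218, 0.976, 0.001], [0.976, 0.218, 0.0], [0.0, 0.001, -1.0]]
wrist_force: [0.3, 0.4, -1.5]
width: 0.214
grip_force: 30.0
```

```bash
python3 - <<'E'
from h import *
delta(584.3,-149.5,180,0.217)
E
```

```text
t 8.7 tcp [430.5 164.9  65.3] yaw 0.22 tilt [0.0007 0.0002] w 0.214 grip 30.0
tool-frame cm now [-34.04   8.15 -11.46]
in target frame cm [-34.01   8.25 -11.47]
```

Request:
{"op": "send_rows", "data": {
  "increments": [
    [0, 0, -0.6, 0, 0, 0, 0],
    [0, 0, -1.4, 0, 0, 0, 0],
    [0, 0, -2.5, 0, 0, 0, 0],
    [0, 0, -3, 0, 0, 0, 0],
    [0, 0, -3, 0, 0, 0, 0],
    [0, 0, -2.5, 0, 0, 0, 0],
    [0, 0, -1, 0, 0, 0, 0],
    [-1, 0.2, 0, 0, 0, 0, 0],
    [-2, 0.5, 0, 0, 0, 0, 0],
    [-3, 0.7, 0, 0, 0, 0, 0],
    [-3, 0.8, 0, 0, 0, 0, 0],
    [-3, 0.8, 0, 0, 0, 0, 0]
  ]
}}

```text
clock: 9.7
tool_pos: [485.7, 52.6, 204.4]
tool_rot: [[-0.219, 0.976, -0.001], [0.976, 0.219, -0.0], [0.0, -0.001, -1.0]]
wrist_force: [0.9, 0.5, -2.1]
width: 0.211
grip_force: 30.0
```

Request:
{"op": "send_rows", "data": {
  "increments": [
    [-3, 0.8, 0, 0, 0, 0, 0],
    [-3, 0.7, 0, 0, 0, 0, 0],
    [-3, 0.7, 0, 0, 0, 0, 0],
    [-3, 0.7, 0, 0, 0, 0, 0],
    [-3, 0.7, 0, 0, 0, 0, 0],
    [-3, 0.7, 0, 0, 0, 0, 0],
    [-2, 0.5, 0, 0, 0, 0, 0],
    [-1.5, 0.3, 0, 0, 0, 0, 0],
    [-0.5, 0.1, 0, 0, 0, 0, 0],
    [0, 0, 0, 0, 0, 0, 0],
    [0, 0, 0, 0, 0, 0, 0]
  ]
}}

```text
clock: 10.62
tool_pos: [583.9, -148.5, 204.5]
tool_rot: [[-0.218, 0.976, -0.001], [0.976, 0.218, 0.001], [0.001, -0.001, -1.0]]
wrist_force: [0.0, 0.1, -3.3]
width: 0.212
grip_force: 30.0
```

```bash
python3 - <<'E'
from h import *
delta(584.3,-149.5,80.3,0.217)
f=r.grab_frame("wrist");cv2.imwrite("pics/w3.png",f["img"][:,:,::-1])
E
```

```text
t 10.6167 tcp [ 583.9 -148.5  204.5] yaw 0.22 tilt [-0.0012  0.0007] w 0.212 grip 30.0
tool-frame cm now [-0.12  0.03 12.42]
in target frame cm [-0.11  0.02 12.42]
```

View pics/w3.png

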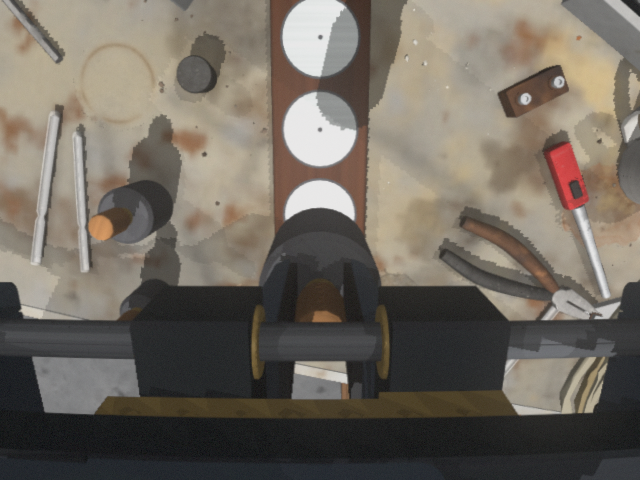

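Plug d is held upright above the last disc, its top edge visible at (320,215), with the other free discs at (320,129) and (320,37). Lowering.

Request:
{"op": "send_rows", "data": {
  "increments": [
    [-0.1, 0, 1.5, 0, 0, 0, 0],
    [0, 0, 3, 0, 0, 0, 0],
    [0, 0, 3, 0, 0, 0, 0],
    [0, 0, 2, 0, 0, 0, 0],
    [0, 0, 1.2, 0, 0, 0, 0],
    [0, 0, 0.6, 0, 0, 0, 0],
    [0, 0, 0.4, 0, 0, 0, 0],
    [0, 0, 0.2, 0, 0, 0, 0],
    [0, 0, 0.1, 0, 0, 0, 0],
    [0, 0, 0.1, 0, 0, 0, 0],
    [0, 0, 0.1, 0, 0, 0, 0],
    [0, 0, 0, 0, 0, 0, 0]
  ]
}}

```text
clock: 11.67
tool_pos: [585.0, -150.1, 83.3]
tool_rot: [[-0.218, 0.976, 0.001], [0.976, 0.218, -0.0], [-0.0, 0.001, -1.0]]
wrist_force: [-0.7, -0.2, -3.2]
width: 0.209
grip_force: 30.0
```

Request:
{"op": "send_rows", "data": {
  "increments": [
    [0, 0, 0.1, 0, 0, 0, 0],
    [0, 0, 0.1, 0, 0, 0, 0],
    [0, 0, 0.1, 0, 0, 0, 0],
    [0, 0, 0, 0, 0, 0, 0]
  ]
}}

```text
clock: 12.0
tool_pos: [584.9, -150.2, 80.3]
tool_rot: [[-0.218, 0.976, 0.0], [0.976, 0.218, -0.0], [-0.0, 0.0, -1.0]]
wrist_force: [-2.1, 0.3, 3.4]
width: 0.212
grip_force: 30.0
```

Request:
{"op": "send_rows", "data": {
  "increments": [
    [0, 0, 0, 0, 0, 0, 0.3],
    [0, 0, 0, 0, 0, 0, 0.5],
    [0, 0, 0, 0, 0, 0, 0.6],
    [0, 0, 0, 0, 0, 0, 0.6],
    [0, 0, -1, 0, 0, 0, 0.6],
    [0, 0, -2.5, 0, 0, 0, 0.6],
    [0, 0, -3, 0, 0, 0, 0.6],
    [0, 0, -2.5, 0, 0, 0, 0.6],
    [0, 0, -1, 0, 0, 0, 0.6],
    [0, 0, 0, 0, 0, 0, 0.6]
  ]
}}

```text
clock: 12.83
tool_pos: [586.2, -150.5, 183.2]
tool_rot: [[-0.218, 0.976, 0.005], [0.976, 0.218, -0.002], [-0.003, 0.004, -1.0]]
wrist_force: [-0.6, 1.2, -0.4]
width: 0.601
grip_force: 0.0
```

```bash
python3 - <<'E'
from h import *
delta(431.5,-178,180,0.217)
grip(113,(584,-150)); grip(90,(431,-177))
E
```

```text
t 12.8333 tcp [ 586.2 -150.5  183.2] yaw 0.22 tilt [ 0.0046 -0.0017] w 0.601 grip 0.0
tool-frame cm now [  0.7  -15.7    0.25]
in target frame cm [  0.65 -15.7    0.32]
grip [316.5 249.5] [302 236  30  28 688] [ 586.  -150.8  113. ]
grip [ 80.4 232.5] [ 68 219  26  27 549] [ 433.1 -179.2   90. ]
```

Request:
{"op": "send_rows", "data": {
  "increments": [
    [0.1, -1.6, 0, 0, 0, 0, 0.6],
    [0.2, -3, 0, 0, 0, 0, 0.6],
    [0.2, -3.5, 0, 0, 0, 0, 0.6],
    [0.2, -3.5, 0, 0, 0, 0, 0.6],
    [0, -3, 0, 0, 0, 0, 0.6],
    [0, -1, 0, 0, 0, 0, 0.6],
    [0, 0, 0, 0, 0, 0, 0.6],
    [0, 0, 0, 0, 0, 0, 0.6],
    [0, 0, 0, 0, 0, 0, 0.6]
  ]
}}

```text
clock: 13.68
tool_pos: [432.1, -177.3, 179.6]
tool_rot: [[-0.218, 0.976, 0.0], [0.976, 0.218, 0.0], [0.0, 0.0, -1.0]]
wrist_force: [0.3, -0.5, 0.1]
width: 0.6
grip_force: 0.0
```

```bash
python3 - <<'E'
from h import *
delta(432,-178.5,56.5,0.217)
grip(90,(431,-177));grip(82,(448,-263))
E
```

```text
t 13.6833 tcp [ 432.1 -177.3  179.6] yaw 0.22 tilt [0.0002 0.0001] w 0.6 grip 0.0
tool-frame cm now [-0.11 -0.04 12.31]
in target frame cm [-0.11 -0.04 12.31]
grip [317.3 243.5] [303 231  29  27 595] [ 432.3 -179.2   90. ]
grip [315.  364.8] [304 361  23  10 182] [ 450.8 -269.9   82. ]
```

Request:
{"op": "send_rows", "data": {
  "increments": [
    [-0.1, 0, 2, 0, 0, 0, 0.6],
    [0, 0, 3, 0, 0, 0, 0.6],
    [0, 0, 3, 0, 0, 0, 0.6],
    [0, 0, 2.5, 0, 0, 0, 0.6],
    [0, 0, 1.3, 0, 0, 0, 0.6],
    [0, 0, 0.5, 0, 0, 0, 0.6],
    [0, 0, 0, 0, 0, 0, 0.5],
    [0, 0, 0, 0, 0, 0, 0.3],
    [0, 0, 0, 0, 0, 0, 0.15],
    [0, 0, 0, 0, 0, 0, 0],
    [0, 0, 0, 0, 0, 0, 0],
    [0, 0, 0, 0, 0, 0, 0]
  ]
}}

```text
clock: 14.78
tool_pos: [431.6, -178.4, 57.5]
tool_rot: [[-0.218, 0.976, 0.001], [0.976, 0.218, -0.001], [-0.001, 0.001, -1.0]]
wrist_force: [0.6, -0.3, -0.5]
width: 0.21
grip_force: 30.0
```

```bash
python3 - <<'E'
from h import *
delta(569.4,-79.8,200,0.217)
E
```

```text
t 14.7833 tcp [ 431.6 -178.4   57.5] yaw 0.22 tilt [ 0.0009 -0.0005] w 0.21 grip 30.0
tool-frame cm now [  6.6   15.62 -14.25]
in target frame cm [  6.66  15.58 -14.25]
```

Request:
{"op": "send_rows", "data": {
  "increments": [
    [0, 0, -0.6, 0, 0, 0, 0],
    [0, 0, -1.4, 0, 0, 0, 0],
    [0, 0, -2.5, 0, 0, 0, 0],
    [0, 0, -3, 0, 0, 0, 0],
    [0, 0, -3, 0, 0, 0, 0],
    [0, 0, -2.5, 0, 0, 0, 0],
    [0, 0, -1, 0, 0, 0, 0]
  ]
}}

```text
clock: 15.37
tool_pos: [432.2, -178.7, 200.7]
tool_rot: [[-0.218, 0.976, 0.004], [0.976, 0.218, -0.002], [-0.003, 0.003, -1.0]]
wrist_force: [1.1, -0.1, -1.4]
width: 0.215
grip_force: 30.0
```

Request:
{"op": "send_rows", "data": {
  "increments": [
    [0.5, 1.2, 0, 0, 0, 0, 0],
    [1.2, 2.6, 0, 0, 0, 0, 0],
    [1.2, 3, 0, 0, 0, 0, 0],
    [1.2, 3, 0, 0, 0, 0, 0],
    [1.2, 3, 0, 0, 0, 0, 0],
    [1, 2, 0, 0, 0, 0, 0],
    [0.3, 0.8, 0, 0, 0, 0, 0],
    [0, 0, 0, 0, 0, 0, 0],
    [0, 0, 0, 0, 0, 0, 0],
    [0, 0, 0, 0, 0, 0, 0]
  ]
}}

```text
clock: 16.2
tool_pos: [568.1, -80.4, 197.0]
tool_rot: [[-0.218, 0.976, -0.001], [0.976, 0.218, -0.0], [0.0, -0.001, -1.0]]
wrist_force: [-0.3, -0.5, -2.1]
width: 0.214
grip_force: 30.0
```

```bash
python3 - <<'E'
from h import *
delta(569.4,-79.8,72.5,0.217)
f=r.grab_frame("wrist");cv2.imwrite("pics/w4.png",f["img"][:,:,::-1])
E
```

```text
t 16.2 tcp [568.1 -80.4 197. ] yaw 0.219 tilt [-0.0008 -0.0001] w 0.214 grip 30.0
tool-frame cm now [ 0.03  0.15 12.45]
in target frame cm [ 0.03  0.14 12.45]
```

View pics/w4.png

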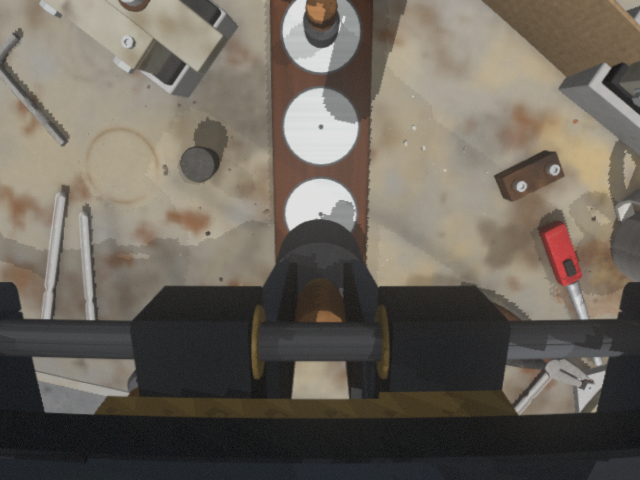

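Plug a stands centred at (320,25). Disc 2 is free at (321,126), and plug c hangs above disc 3 at (320,215). Lowering.

Request:
{"op": "send_rows", "data": {
  "increments": [
    [0, 0.15, 1.5, 0, 0, 0, 0],
    [0, 0, 3, 0, 0, 0, 0],
    [0, 0, 3, 0, 0, 0, 0],
    [0, 0, 2, 0, 0, 0, 0],
    [0, 0, 1.2, 0, 0, 0, 0],
    [0, 0, 0.6, 0, 0, 0, 0],
    [0, 0, 0.4, 0, 0, 0, 0],
    [0, 0, 0.2, 0, 0, 0, 0],
    [0, 0, 0.2, 0, 0, 0, 0],
    [0, 0, 0.1, 0, 0, 0, 0],
    [0, 0, 0.1, 0, 0, 0, 0],
    [0, 0, 0, 0, 0, 0, 0]
  ]
}}

```text
clock: 17.25
tool_pos: [570.8, -79.5, 74.2]
tool_rot: [[-0.218, 0.976, 0.001], [0.976, 0.218, -0.0], [-0.0, 0.001, -1.0]]
wrist_force: [-0.1, -0.1, -1.6]
width: 0.212
grip_force: 30.0
```

Request:
{"op": "send_rows", "data": {
  "increments": [
    [0, -0.1, 0.1, 0, 0, 0, 0],
    [0, 0, 0.1, 0, 0, 0, 0],
    [0, 0, 0, 0, 0, 0, 0]
  ]
}}

```text
clock: 17.5
tool_pos: [569.7, -79.8, 72.4]
tool_rot: [[-0.218, 0.976, 0.0], [0.976, 0.218, -0.0], [-0.0, 0.0, -1.0]]
wrist_force: [-2.4, -0.5, 6.2]
width: 0.207
grip_force: 30.0
```

Request:
{"op": "send_rows", "data": {
  "increments": [
    [0, 0, 0, 0, 0, 0, 0.3],
    [0, 0, 0, 0, 0, 0, 0.5],
    [0, 0, 0, 0, 0, 0, 0.6],
    [0, 0, 0, 0, 0, 0, 0.6],
    [0, 0, -1, 0, 0, 0, 0.6],
    [0, 0, -2.5, 0, 0, 0, 0.6],
    [0, 0, -3, 0, 0, 0, 0.6],
    [0, 0, -3, 0, 0, 0, 0.6],
    [0, 0, -1, 0, 0, 0, 0.6],
    [0, 0, 0, 0, 0, 0, 0.6]
  ]
}}

```text
clock: 18.33
tool_pos: [571.2, -80.1, 180.4]
tool_rot: [[-0.218, 0.976, 0.005], [0.976, 0.218, -0.001], [-0.002, 0.005, -1.0]]
wrist_force: [0.3, -0.3, 0.3]
width: 0.598
grip_force: 0.0
```

```bash
python3 - <<'E'
from h import *
delta(449.5,-264.5,180,0.217)
grip(105,(569,-80))
E
```

```text
t 18.3333 tcp [571.2 -80.1 180.4] yaw 0.22 tilt [ 0.0053 -0.0013] w 0.598 grip 0.0
tool-frame cm now [-15.34 -15.9   -0.  ]
in target frame cm [-15.39 -15.86   0.04]
grip [316.1 246.9] [301 233  31  29 671] [570.7 -80.3 105. ]
```

Request:
{"op": "send_rows", "data": {
  "increments": [
    [-1, -1, 0, 0, 0, 0, 0.6],
    [-2.2, -2.2, 0, 0, 0, 0, 0.6],
    [-2.5, -2.6, 0, 0, 0, 0, 0.6],
    [-2.5, -2.6, 0, 0, 0, 0, 0.6],
    [-2.5, -2.6, 0, 0, 0, 0, 0.6],
    [-2.3, -2.4, 0, 0, 0, 0, 0.6],
    [-1.6, -1.7, 0, 0, 0, 0, 0.6],
    [-0.7, -0.7, 0, 0, 0, 0, 0.6],
    [0, 0, 0, 0, 0, 0, 0.6],
    [0, 0, 0, 0, 0, 0, 0.6],
    [0, 0, 0, 0, 0, 0, 0.6]
  ]
}}

```text
clock: 19.3
tool_pos: [449.0, -262.6, 176.5]
tool_rot: [[-0.219, 0.976, -0.001], [0.976, 0.219, 0.001], [0.001, -0.0, -1.0]]
wrist_force: [-0.3, 0.2, 0.4]
width: 0.598
grip_force: 0.0
```

```bash
python3 - <<'E'
from h import *
delta(449.5,-264.5,48.5,0.217)
grip(82,(449,-264))
E
```

```text
t 19.3 tcp [ 449.  -262.6  176.5] yaw 0.22 tilt [-0.0005  0.0007] w 0.598 grip 0.0
tool-frame cm now [-2.00e-01  1.00e-02  1.28e+01]
in target frame cm [-1.90e-01  1.00e-02  1.28e+01]
grip [318.  244.2] [305 232  27  26 567] [ 449.9 -266.    82. ]
```

Request:
{"op": "send_rows", "data": {
  "increments": [
    [-0.25, 0, 2, 0, 0, 0, 0.6],
    [0, 0, 3, 0, 0, 0, 0.6],
    [0, 0, 3, 0, 0, 0, 0.6],
    [0, 0, 2.8, 0, 0, 0, 0.6],
    [0, 0, 1.4, 0, 0, 0, 0.6],
    [0, 0, 0.5, 0, 0, 0, 0.6],
    [0, 0, 0, 0, 0, 0, 0.5],
    [0, 0, 0, 0, 0, 0, 0.3],
    [0, 0, 0, 0, 0, 0, 0.15],
    [0, 0, 0, 0, 0, 0, 0],
    [0, 0, 0, 0, 0, 0, 0],
    [0, 0, 0, 0, 0, 0, 0]
  ]
}}

```text
clock: 20.35
tool_pos: [449.6, -266.1, 50.5]
tool_rot: [[-0.218, 0.976, 0.001], [0.976, 0.218, -0.001], [-0.001, 0.001, -1.0]]
wrist_force: [0.2, -0.2, 0.3]
width: 0.212
grip_force: 30.0
```

```bash
python3 - <<'E'
from h import *
delta(554,-9.5,190,0.217)
E
```

```text
t 20.35 tcp [ 449.6 -266.1   50.5] yaw 0.22 tilt [ 0.0009 -0.0007] w 0.212 grip 30.0
tool-frame cm now [ 22.75  15.8  -13.95]
in target frame cm [ 22.81  15.72 -13.95]
```

Request:
{"op": "send_rows", "data": {
  "increments": [
    [0, 0, -0.6, 0, 0, 0, 0],
    [0, 0, -1.4, 0, 0, 0, 0],
    [0, 0, -2.5, 0, 0, 0, 0],
    [0, 0, -3, 0, 0, 0, 0],
    [0, 0, -3, 0, 0, 0, 0],
    [0, 0, -2.5, 0, 0, 0, 0],
    [0, 0, -1, 0, 0, 0, 0]
  ]
}}

```text
clock: 20.93
tool_pos: [450.3, -266.7, 193.7]
tool_rot: [[-0.218, 0.976, 0.004], [0.976, 0.218, -0.003], [-0.004, 0.003, -1.0]]
wrist_force: [0.5, -0.8, -1.4]
width: 0.213
grip_force: 30.0
```

Request:
{"op": "send_rows", "data": {
  "increments": [
    [0.8, 0.6, 0, 0, 0, 0, 0],
    [2, 1.4, 0, 0, 0, 0, 0],
    [2.8, 1.9, 0, 0, 0, 0, 0],
    [2.8, 1.9, 0, 0, 0, 0, 0],
    [2.8, 1.9, 0, 0, 0, 0, 0],
    [2.8, 1.9, 0, 0, 0, 0, 0],
    [2.8, 1.9, 0, 0, 0, 0, 0],
    [2.8, 1.9, 0, 0, 0, 0, 0],
    [2, 1.5, 0, 0, 0, 0, 0],
    [1.1, 0.8, 0, 0, 0, 0, 0],
    [0, 0, 0, 0, 0, 0, 0],
    [0, 0, 0, 0, 0, 0, 0]
  ]
}}

```text
clock: 21.93
tool_pos: [552.4, -9.7, 188.8]
tool_rot: [[-0.22, 0.976, -0.002], [0.976, 0.22, -0.0], [0.0, -0.002, -1.0]]
wrist_force: [-0.4, 0.1, -0.4]
width: 0.212
grip_force: 30.0
```

```bash
python3 - <<'E'
from h import *
delta(554,-9.5,65.5,0.217)
E
```

```text
t 21.9333 tcp [552.4  -9.7 188.8] yaw 0.221 tilt [-0.0018 -0.    ] w 0.212 grip 30.0
tool-frame cm now [-0.02  0.18 12.33]
in target frame cm [-0.02  0.16 12.33]
```

Request:
{"op": "send_rows", "data": {
  "increments": [
    [0, 0.1, 1.5, 0, 0, 0, 0],
    [0, 0, 3, 0, 0, 0, 0],
    [0, 0, 3, 0, 0, 0, 0],
    [0, 0, 2, 0, 0, 0, 0],
    [0, 0, 1.2, 0, 0, 0, 0],
    [0, 0, 0.6, 0, 0, 0, 0],
    [0, 0, 0.4, 0, 0, 0, 0],
    [0, 0, 0.2, 0, 0, 0, 0],
    [0, 0, 0.1, 0, 0, 0, 0],
    [0, 0, 0.1, 0, 0, 0, 0],
    [0, 0, 0, 0, 0, 0, 0]
  ]
}}

```text
clock: 22.85
tool_pos: [554.3, -10.0, 69.4]
tool_rot: [[-0.218, 0.976, 0.001], [0.976, 0.218, -0.0], [-0.0, 0.001, -1.0]]
wrist_force: [0.7, -0.1, -0.1]
width: 0.212
grip_force: 30.0
```

Request:
{"op": "send_rows", "data": {
  "increments": [
    [0, 0, 0.2, 0, 0, 0, 0],
    [0, 0, 0.1, 0, 0, 0, 0],
    [0, 0, 0.1, 0, 0, 0, 0],
    [0, 0, 0, 0, 0, 0, 0]
  ]
}}

```text
clock: 23.18
tool_pos: [554.1, -9.9, 65.4]
tool_rot: [[-0.218, 0.976, 0.0], [0.976, 0.218, -0.0], [-0.0, 0.0, -1.0]]
wrist_force: [-2.3, 0.2, 7.7]
width: 0.211
grip_force: 30.0
```

Contact made. I'll release, rise, and back off toward +y and up for a final look.

Request:
{"op": "send_rows", "data": {
  "increments": [
    [0, 0, 0, 0, 0, 0, 0.3],
    [0, 0, 0, 0, 0, 0, 0.5],
    [0, 0, 0, 0, 0, 0, 0.6],
    [0, 0, 0, 0, 0, 0, 0.6],
    [0, 0, -1, 0, 0, 0, 0.6],
    [0, 0, -2.5, 0, 0, 0, 0.6],
    [0, 0, -3, 0, 0, 0, 0.6],
    [0, 0, -3, 0, 0, 0, 0.6],
    [0, 0, -3, 0, 0, 0, 0.6],
    [0, 0, -2, 0, 0, 0, 0.6],
    [0, 0, 0, 0, 0, 0, 0.6]
  ]
}}

```text
clock: 24.1
tool_pos: [556.0, -10.1, 215.0]
tool_rot: [[-0.218, 0.976, 0.007], [0.976, 0.218, -0.001], [-0.002, 0.007, -1.0]]
wrist_force: [0.3, 0.5, 0.8]
width: 0.596
grip_force: 0.0
```

Request:
{"op": "send_rows", "data": {
  "increments": [
    [-1, -1, 0, 0, 0, 0, 0.6],
    [-3, -2, 0, 0, 0, 0, 0.6],
    [-3, -2, 0, 0, 0, 0, 0.6],
    [-3, -2, 0, 0, 0, 0, 0.6],
    [-3, -2, 0, 0, 0, 0, 0.6],
    [-3, -2, 0, 0, 0, 0, 0.6],
    [-3, -2, 0, 0, 0, 0, 0.6],
    [-3, -2, 0, 0, 0, 0, 0.6],
    [-3, -2, 0, 0, 0, 0, 0.6],
    [-1, 0, 0, 0, 0, 0, 0.6],
    [0, 0, 0, 0, 0, 0, 0.6],
    [0, 0, 0, 0, 0, 0, 0.6]
  ]
}}

```text
clock: 25.1
tool_pos: [444.0, -300.7, 209.3]
tool_rot: [[-0.217, 0.976, -0.001], [0.976, 0.217, 0.001], [0.001, -0.001, -1.0]]
wrist_force: [0.0, 1.0, 0.1]
width: 0.6
grip_force: 0.0
```

```bash
python3 - <<'E'
from h import *
B=np.array([559.95,-43.7])+[1,-.7]; t=0.2168
for z,n in ((89,"a"),(97,"b"),(105,"c"),(113,"d")):
    print(n);grip(z,{"a":(537,61),"b":(553,-9),"c":(569,-80),"d":(584,-150)}[n],cam="top")
f=r.grab_frame("top");g=r.grab_frame("side")
o=np.hstack([cv2.resize(f["img"][150:310,180:500],None,fx=1.25,fy=1.25),cv2.resize(g["img"][150:370,180:440],(400,338))[:200]]) if 0 else None
a=cv2.resize(f["img"][150:310,180:500],(800,400))[:, :];b=cv2.resize(g["img"][170:370,180:440],(260,200))
p=np.zeros((600,800,3),np.uint8);p[:400]=a;p[400:,:260]=b
cv2.imwrite("pics/end.png",p[:,:,::-1])
E
```

```text
a
grip [300.7 229.6] [296 225  10  10  79] [536.9  62.8  89. ]
b
grip [339.3 220.2] [335 216  10  10  77] [553.1  -7.5  97. ]
c
grip [378.5 210.9] [374 206  10  10  79] [568.9 -78.2 105. ]
d
grip [417.8 201.8] [413 197  10  11  83] [ 584.2 -148.3  113. ]
```

View pics/end.png

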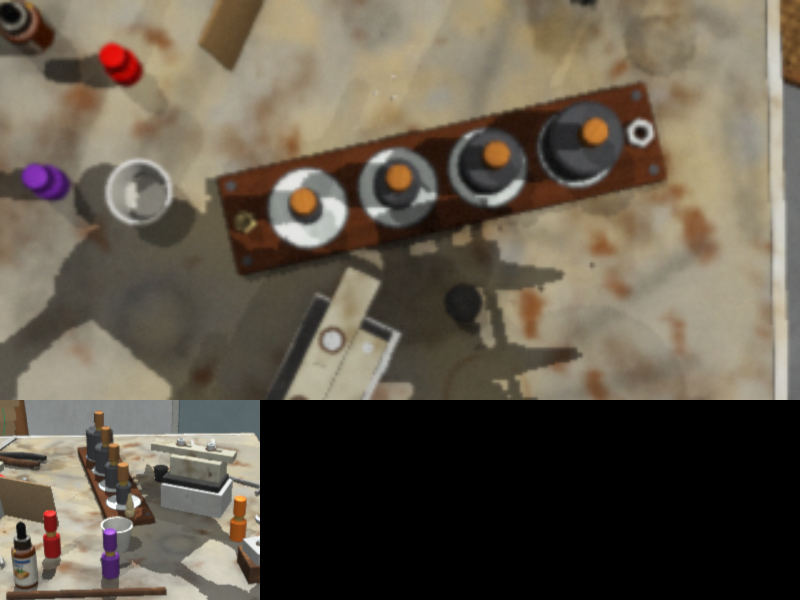

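All four plugs stand upright on their discs, within about 2 mm of the disc centres. They run from thinnest beside the nozzle at (245,222) to thickest beside the nut at (640,132). The stopper, crucible and bottle are where they started.

```bash
python3 -c "
from plant import r
print(r.finish_job())"
```

```text
the job is handed in; nothing more can be done
None
```

The job is handed in at about 25 s of the 96 s allowed: all four plugs stand upright within about 2 mm of their disc centres, thinnest by the nozzle to thickest by the nut, and in the final picture the stopper, bottle and crucible are where they started.

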